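Hang a board carrier on the repair bench's gravity rail

ROBOT

A 6-joint arm with a two-finger parallel gripper is mounted at the origin on the work surface. World frame = base frame: x ahead of the robot, y to its left, z up, the work surface at z = 0. Lengths are in m, angles in rad, forces in N, time in s.
With the tool pointing down it reaches from about 0.425 to 0.95 m from the base axis. Payload 14.7 kg.
Tool frame: the origin (TCP) lies at the very end of the fingers, on their centre line; the grasp point (between the pads) lies 19 mm behind it (ctrl.pinch_z is the distance from the TCP to the grasp point, in m); z points along the fingers, y is the line along which they close (so a half turn about z gives the same grasp; the last joint's range is limited). The gripper opens to 85 mm and grips with 20 to 120 N. Pads are 22 mm wide; open, the fingers measure 114 mm over their backs; the gripper's body (76 mm by 85 mm) begins 54 mm behind the grasp point. The pads swing forward as they close: fully open they stand 13 mm farther back than shut.
Start: joints at [-1.347, 0.48, 1.596, -0, 1.065, -0.047], TCP at [0.174, -0.626, 0.207] pointing down, gripper open.
Joint ranges: [-2.75, 2.75], [-0.82, 2.05], [0.23, 2.67], [-1.56, 4.7], [0.09, 2.69], [-2.92, 2.92]. Speed limits (rad/s): [1.89, 1.89, 2.39, 3.01, 3.01, 3.01].

INTERFACE

Orientations are given as a unit quaternion [x, y, z, w].
In Python, from rig import ctrl gives the robot as it stands.
- The arm moves only by the tool servo_tool, never from a script. Its argument "increments" is a list of rows, each a list of 5 numbers: the closure, from 0 (fully open) to 1 (shut), then the shift along the tool's x, y, z in m, then the turn about the tool's z in rad. In form: [[jaw, x, y, z, turn], ...]. A call has 1 to 20 rows; each row is the pose to reach, as a shift and turn from the pose commanded when the call began, along the tool's axes at that moment; what a row does not reach only later rows make up. A row lasts 1/10 s, in which the tool goes at most 50 mm and 8.59 degrees, less where a joint would pass 70% of its speed; a pose out of reach is approached as far as the arm can. A call with a gripper value outside its range is refused whole. The fingers move at their own pace and stop on an object; "grip_force" is the grip in N (left out, the last holds). Time passes only in rows, so rows that repeat a pose let the fingers close. It gives the time, the measured TCP pose, the force, the opening and the grip force at its end, in the units of the state.
- ctrl.sense(): the state, without advancing time (a new reading comes with each control period).
- ctrl.get_image(name): name is "scene" or "top"; returns the picture (400x640x3 uint8, blue, green, red); there is no depth.
- ctrl.camera_info(name): a dict with "vfov" (degrees; the focal length in pixels is half the picture's height over the tangent of half this angle, whatever the lens; pixels are square), "cx", "cy" (the principal point, pixels), "world_to_cam" (4x4, takes a point from world to camera coordinates). Camera axes: x right, y up, looking along -z (the intrinsics and any distortion apply to the point x, -y, -z); pixel columns grow to the right and rows downward; lengths in m; the calibration is good to about 2 mm. A picture is of the moment at which its call begins. camera_info takes no time and is no camera call.
- ctrl.hand_in(): hands the job in; it is judged then, once.
The state is a dict: "time": time; "q": joint angles; "dq": joint speeds; "joint_efforts": joint torques, N m; "tcp_pos": TCP position; "ee_rot": TCP orientation; "contact_force": force on the tool from outside, world axes, zero at the start; "ft_torque": the same for the moment, N m; "opening": finger opening in m; "grip_force": force on a finger pad.
Only numpy, scipy, OpenCV 4.12 (cv2) and the standard library are available. Lean on these libraries where they do the work, as an engineer would, in place of code of your own. Each camera call takes 0.05 s, during which the arm holds its last target. There are 200 camera calls.

TASK

Pick up the blue board carrier by its black grip and gently hook its rollers over the high end of the sloping rail, uphill of the yellow gate; you must feel for the rail, because its height is set differently each time. Without letting go, ease it downhill along the rail through the sprung gate, then let go just past the gate so that it rolls by itself down to the red stop, and see that it comes to rest there. Never press on the rail or gate with more than 16 N, keep the carrier upright, and leave the other things alone.

Things in the scene. Friction and masses are not known exactly. Their poses are not given: they have to be found in the camera images.
- carrier: Blue board carrier standing loose on the bench, 0.25-0.42 kg; origin: centre of underside. z up, y = travel, x across. Tray 76 (x) x 80 (y) mm, end walls 26 mm high; mast 5 mm thick, 44 wide at x=-30 mm up to a head plate at z 134-142 (x -32 to +20, y -35 to 35 mm). Side view: a C open to +x, so it goes over the rail from the rail's -x side (lift, go +x, lower). Hangs upright.
- carrier_grip (a point): Point in the carrier's black grip tab, 168 mm above the tray's underside. The tab stands on the head plate, 12 mm thick (x), 30 mm wide (y), from z 142 to 184 mm. Pinch it across its 12 mm from above; keep the fingertips above the head plate, which is 26 mm below this point. Axes as the carrier's.
- carrier_seat (a point): Point of the carrier that belongs on the rail's top edge: midway between the undersides of its two white flanged rollers, 58 mm straight below carrier_grip, 110 mm above the tray's underside. Rollers at y = -25 and +25 mm, tread radius 8 mm, flanges reach 5 mm below this point, groove between them 14 mm wide. They turn freely, with slight drag.
- stand: Fixed sloping rail on posts. Origin on the bench under the rail's centre line; z up, rail along y, posts at x=+85 mm; -x side (robot) free. Rail: aluminium bar on edge, 7 mm thick, 18 high, from y=+173 (high, loading end) to -183 mm, falling 0.122 rad towards -y. Support arms leave to +x at y=+60 and -100 mm, 9 mm below its top. Rubber mounts give 0.25 mm per N.
- load_point (a point): NOMINAL place of the rail's top edge where the carrier is to be hung: y=+132 mm along the stand, uphill of the gate, 201 mm above the bench (185 mm at y=0). Axes as the stand's. The clamps are set by hand: the whole rail (with gate) really lies up to 22 mm above or below nominal, same slope; this reading does not show it, so feel for it.
- gate_place (a point): NOMINAL point on the rail's top edge under the yellow gate arm, at y=+60 mm along the stand. The arm, with a 14 mm roller at its end, lies 25 mm above the rail's top edge, hinged 47 mm to +x, reaching 8 mm short of the rail's centre line. The head plate meets it with the carrier's centre 42 mm uphill of here and is clear when 70 mm downhill of here.
- gate (a joint): Angle of the sprung yellow gate arm, rad: 0 shut (straight across the rail); grows to 1.4 as it is pushed downhill. Pushing the carrier through takes about 1 to 3 N along the rail; it springs shut once the head plate has passed. A carrier let go uphill of it stays there.
- stop_face (a point): Middle of the uphill face of the red stop pad, 70 mm above the bench, under the rail's low end (pad 50 mm wide, from 35 to 110 mm above the bench). A carrier on the rail rests with its tray's downhill end wall against it; carrier_seat is then about 30 mm uphill of this face (level distance).
- stop: The fixed stop carrying the red pad: a grey post on a foot. Origin on the bench below the pad's uphill face; axes as the stand's.
- tin: a flat closed metal tin, 112 x 82 x 30 mm; a bystander, to be left alone. Origin at the centre of its underside.
- loupe: a black dome loupe, 62 mm across, 44 mm tall; a bystander, to be left alone. Origin at the centre of its underside.
- spool: a copper coloured spool, 60 mm across, 40 mm tall; a bystander, to be left alone. Origin at the centre of its underside.
- driver: a screwdriver lying flat; a bystander, to be left alone. Origin at the centre of its underside.
- parts_tray: a clear parts tray, 120 x 160 x 35 mm; a bystander, to be left alone. Origin at the centre of its underside.
- spray_a: a white spray can, 54 mm across, 190 mm tall; a bystander, to be left alone. Origin at the centre of its underside.
- spray_b: an orange spray can, 54 mm across, 170 mm tall; a bystander, to be left alone. Origin at the centre of its underside.
Mind the look-alikes: they are no part of the job. Leave any green look-alike of the stop alone.

How it is judged:
By the outcome, as a careful person would: the job done as asked, in the order asked, and still so for the second after the job is handed in, with the robot touching nothing.
It also fails if it takes over 61 s, if anything falls off the work surface, if the arm or the gripper's body presses on something with over 40 N, if the wrist force passes 120 N, or if a joint passes its speed limit or range.

## Working session

There is one attempt and no reset: what is moved stays moved. The work goes in short steps, Python scripts to look and compute and a tool call to move; the robot and the scene stay as the last step left them, time stands still between calls to the robot, and variables do not carry over. Pictures are saved under pics/ and viewed, at most 10 in all, crops included, and the job is handed in when it is done.

Besides the shell and the picture viewer there is one more tool, called after "Request:" by a JSON object that holds its "method" and its "body". servo_tool: Moves the arm, as the interface text tells. Its arguments: {"type":"object","properties":{"increments":{"type":"array","items":{"type":"array","items":{"type":"number"}}},"grip_force":{"type":"number"}},"required":["increments"]}

```bash
mkdir -p pics; python3 - <<'E'
from rig import ctrl
import cv2
for n in ("scene","top"):
    im=ctrl.get_image(n); cv2.imwrite(f"pics/{n}0.png",im)
    c=ctrl.camera_info(n); print(n,c)
s=ctrl.sense(); print(s)
E
```

```text
scene {'vfov': 49.23560502649154, 'cx': 311.4066609499208, 'cy': 204.51216683779302, 'world_to_cam': array([[ 0.34855865,  0.93727755,  0.00420252, -0.18294988],
       [-0.72392154,  0.26636153,  0.63638756,  0.2433655 ],
       [ 0.59535239, -0.22486068,  0.77135803, -1.69536729],
       [ 0.        ,  0.        ,  0.        ,  1.        ]])}
top {'vfov': 51.53158568482091, 'cx': 319.60237125987516, 'cy': 198.5711559970257, 'world_to_cam': array([[ 0.00363717, -0.99995684,  0.00854933,  0.01163318],
       [ 0.99670642,  0.0043177 ,  0.08097938, -0.48058128],
       [-0.0810128 ,  0.00822664,  0.99667911, -1.58603329],
       [ 0.        ,  0.        ,  0.        ,  1.        ]])}
{'time': 0.1, 'q': array([-1.34658540e+00,  4.80769745e-01,  1.59680537e+00, -1.05890516e-05,
        1.06508410e+00, -4.66075702e-02]), 'dq': array([-0.00152854,  0.00025159, -0.00017548, -0.00046037,  0.00057688,
        0.00216536]), 'joint_efforts': array([ 2.92197707e-03, -9.52255511e+01, -4.31040430e+01,  2.16123212e-04,
        5.22181086e-03,  1.39453846e-04]), 'tcp_pos': array([ 0.17381395, -0.62592804,  0.20603822]), 'ee_rot': array([ 9.90845680e-01,  1.34998349e-01, -5.19061189e-05, -5.30767858e-04]), 'contact_force': array([ 0.41662223, -0.42584555, -0.58755893]), 'ft_torque': array([-0.0353733 ,  0.03111968,  0.01566891]), 'grip_force': 0.0, 'opening': 0.08513019322587403}
```

View pics/scene0.png

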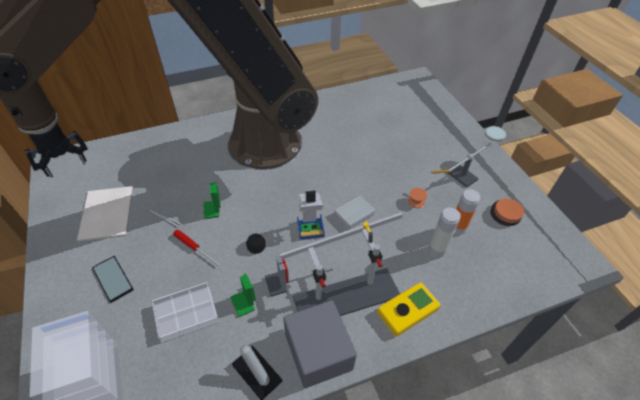

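View pics/top0.png

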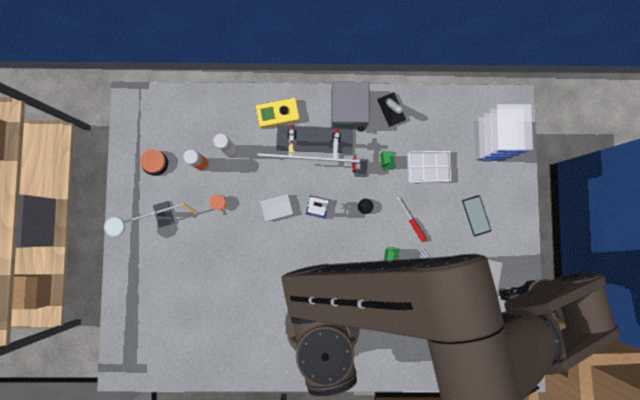

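The scene view shows the carrier at about (311,215), the rail from (280,248) to (402,214) and the red stop at (283,270). The top view shows the carrier at (318,206) and the rail from (258,154) to (358,160). I'll enlarge both.

```bash
python3 - <<'E'
import cv2
a=cv2.imread("pics/scene0.png")[180:320,255:415]; b=cv2.imread("pics/top0.png")[110:225,245:405]
cv2.imwrite("pics/sc.png",cv2.resize(a,None,fx=4.25,fy=4.25,interpolation=cv2.INTER_CUBIC))
cv2.imwrite("pics/tc.png",cv2.resize(b,None,fx=5,fy=5,interpolation=cv2.INTER_CUBIC))
E
```

```text
(no output)
```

View pics/sc.png

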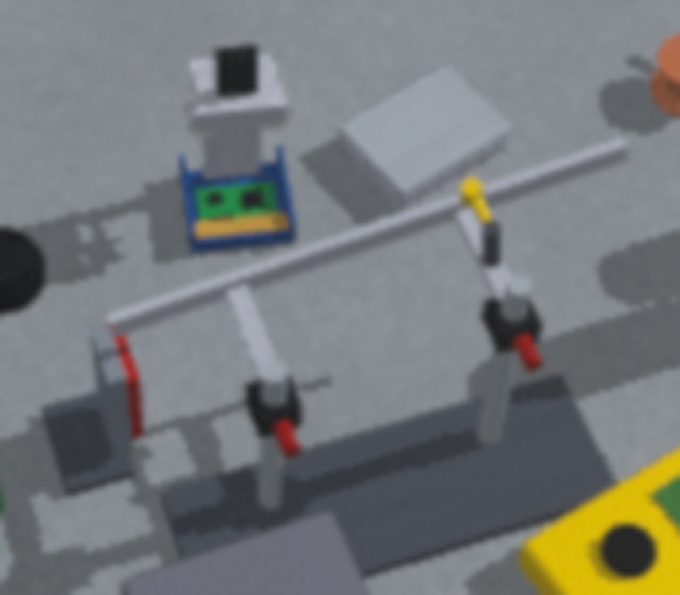

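View pics/tc.png

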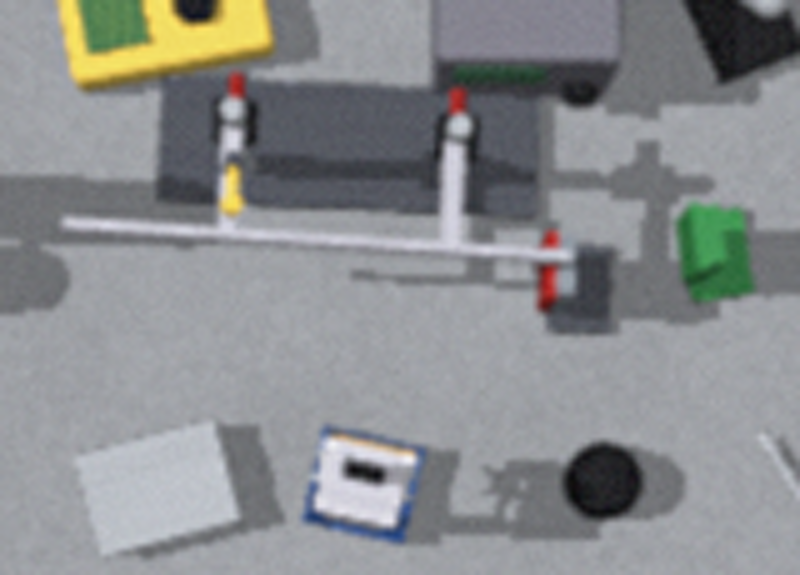

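```bash
cat > h.py <<'E'
import numpy as np
from rig import ctrl
def cam(n):
    c=ctrl.camera_info(n); f=200/np.tan(np.radians(c["vfov"]/2)); return c,f,np.array(c["world_to_cam"])
def ray(n,p):
    c,f,W=cam(n); d=np.array([(p[0]-c["cx"])/f,-(p[1]-c["cy"])/f,-1.]); R=W[:3,:3]
    return -R.T@W[:3,3], R.T@d/np.linalg.norm(d)
def tri(ps,pt):
    A=[];b=[]
    for n,p in(("scene",ps),("top",pt)):
        o,d=ray(n,p); P=np.eye(3)-np.outer(d,d); A.append(P); b.append(P@o)
    x,*_=np.linalg.lstsq(np.vstack(A),np.hstack(b),rcond=None)
    return x, np.linalg.norm(np.vstack(A)@x-np.hstack(b))
def atz(n,p,z):
    o,d=ray(n,p); return o+d*(z-o[2])/d[2]
S=lambda u,v:(255+(u+.5)/4.25-.5,180+(v+.5)/4.25-.5)
T=lambda u,v:(245+(u+.5)/5-.5,110+(v+.5)/5-.5)
def proj(n,x):
    c,f,W=cam(n); q=W[:3,:3]@np.array(x)+W[:3,3]; return c["cx"]+f*q[0]/-q[2], c["cy"]-f*q[1]/-q[2]
E
python3 - <<'E'
from h import *
np.set_printoptions(precision=4,suppress=True)
for n,a,b in [("grip top",S(237,52),T(365,468)),("rail hi",S(622,148),T(66,222)),("rail lo",S(112,320),T(573,256)),("gate ball",S(472,188),T(232,206)),("stop top mid",S(119,338),T(549,270))]:
    print(n,*tri(a,b))
for z in(.184,):print("grip@184",atz("scene",S(237,52),z),atz("top",T(365,468),z))
c=[atz("top",T(*p),.026) for p in((325,427),(425,447),(405,542),(303,520))]
for p in c:print(p)
print("tray",np.mean(c,0))
for n,p in(("base L hi",T(160,80)),("base R hi",T(548,85)),("base L lo",T(158,197)),("base R lo",T(540,217))):print(n,atz("top",p,.01))
print("red top",[atz("top",T(*p),.11) for p in((541,268),(553,230),(541,309),(557,232))])
E
```

```text
grip top [0.4515 0.0225 0.1806] 0.0010279216968625167
rail hi [0.6229 0.2323 0.1848] 0.0007676526206575153
rail lo [ 0.6084 -0.1242  0.145 ] 0.0048796416075763014
gate ball [0.6313 0.1157 0.2044] 0.0017942692478526664
stop top mid [ 0.6026 -0.1145  0.1099] 0.0015886926969772965
grip@184 [0.4545 0.0221 0.184 ] [0.451  0.0218 0.184 ]
[0.4937 0.0523 0.026 ]
[ 0.4785 -0.025   0.026 ]
[ 0.4052 -0.0097  0.026 ]
[0.4218 0.0688 0.026 ]
tray [0.4498 0.0216 0.026 ]
base L hi [0.7698 0.1844 0.01  ]
base R hi [ 0.7676 -0.1224  0.01  ]
base L lo [0.6761 0.1849 0.01  ]
base R lo [ 0.6618 -0.1157  0.01  ]
red top [array([ 0.6044, -0.1075,  0.11  ]), array([ 0.6328, -0.1165,  0.11  ]), array([ 0.5739, -0.1074,  0.11  ]), array([ 0.6313, -0.1194,  0.11  ])]
```

```bash
cat >> h.py <<'E'
from scipy.spatial.transform import Rotation as Ro
def move(target,head=None,s=None):
    """tool-frame shift from current measured tcp to target; turn so tool y has world heading head"""
    s=s or ctrl.sense(); M=Ro.from_quat(s["ee_rot"]).as_matrix()
    h=np.arctan2(M[1,1],M[0,1]); d=M.T@(np.array(target)-s["tcp_pos"])
    print("t",round(s["time"],2),"tcp",s["tcp_pos"].round(4),"head",round(h,4),"tilt z",M[:,2].round(3),"F",s["contact_force"].round(2),"open",round(s["opening"],4),"grip",round(s["grip_force"],1))
    print("shift",d.round(4),"turn",None if head is None else round(-(head-h),4))
E
python3 - <<'E'
from h import *
move([.47,-.2,.26],-.197)
np.set_printoptions(precision=4,suppress=True)
import cv2
im=cv2.imread("pics/top0.png").astype(float).sum(2)
# rail transverse profile: sub-pixel band
for u in (262,270,280,300,312,322,345): print(u,im[150:164,u].astype(int))
E
```

```text
t 0.1 tcp [ 0.1738 -0.6259  0.206 ] head -1.3 tilt z [-0.     0.001 -1.   ] F [ 0.42 -0.43 -0.59] open 0.0851 grip 0.0
shift [ 0.3993 -0.3312 -0.0536] turn -1.103
262 [344 339 333 460 603 564 384 323 361 471 490 485 489 487]
270 [350 343 330 382 551 608 441 333 350 475 495 493 478 487]
280 [250 325 340 327 424 606 600 399 319 391 470 492 484 498]
300 [271 319 450 499 491 503 581 590 436 429 473 496 492 482]
312 [243 257 445 480 477 474 503 612 601 422 435 474 472 483]
322 [278 278 393 469 472 459 447 530 595 537 426 454 470 487]
345 [281 280 274 291 328 377 461 494 508 596 602 458 462 502]
```

Request:
{"method": "servo_tool", "body": {"increments": [[0,0.033,-0.028,-0.005,-0.09],[0,0.067,-0.055,-0.01,-0.18],[0,0.1,-0.083,-0.015,-0.28],[0,0.133,-0.11,-0.02,-0.37],[0,0.167,-0.138,-0.025,-0.46],[0,0.2,-0.166,-0.03,-0.55],[0,0.233,-0.193,-0.034,-0.64],[0,0.267,-0.22,-0.038,-0.73],[0,0.3,-0.248,-0.042,-0.82],[0,0.333,-0.276,-0.046,-0.92],[0,0.366,-0.303,-0.05,-1.01],[0,0.399,-0.331,-0.054,-1.1],[0,0.399,-0.331,-0.054,-1.1]]}}

```text
time: 1.4
tcp_pos: [0.4722, -0.1969, 0.2609]
ee_rot: [0.772, 0.636, 0.001, 0.0]
contact_force: [-0.7, -0.5, 0.5]
opening: 0.0853
grip_force: 0.0
```

```bash
python3 -c "
from h import *
move([.4515,.022,.21],-.197)"
```

```text
t 1.4 tcp [ 0.4722 -0.1969  0.2609] head -0.1928 tilt z [ 0.001  0.001 -1.   ] F [-0.68 -0.55  0.52] open 0.0853 grip 0.0
shift [ 0.2109 -0.0623  0.0511] turn 0.0042
```

Request:
{"method": "servo_tool", "body": {"increments": [[0,0.04,-0.012,0,0],[0,0.08,-0.024,0,0],[0,0.12,-0.036,0,0],[0,0.16,-0.048,0,0],[0,0.2,-0.06,0,0],[0,0.211,-0.062,0.025,0.004],[0,0.211,-0.062,0.051,0.004],[0,0.211,-0.062,0.051,0.004],[0,0.211,-0.062,0.051,0.004]]}}

```text
time: 2.3
tcp_pos: [0.4507, 0.0182, 0.2098]
ee_rot: [0.776, 0.631, -0.0, -0.0]
contact_force: [0.8, -0.7, 0.8]
opening: 0.0856
grip_force: 0.0
```

```bash
python3 - <<'E'
from h import *
import cv2
move([.4515,.022,.152],-.197)
u=np.array([262,270,280,300,312,322,345]);v=[154.17,154.8,155.45,156.5,157.5,158.05,159.5]
k=np.polyfit(u,v,1);print(k,np.polyval(k,u)-v)
P=[]
for uu in (262,345):
    x=atz("top",(uu,np.polyval(k,uu)),.17)
    for _ in range(5): x=atz("top",(uu,np.polyval(k,uu)),.167+ (x[1]-.0595)*.1226)
    P.append(x);print(x)
d=P[0]-P[1];print("yaw",-np.arctan2(d[0],d[1]))
f=lambda y:P[1][0]+(y-P[1][1])*d[0]/d[1]
print([ (y,f(y)) for y in(.1914,.1194,.05)])
im=ctrl.get_image("scene")
cv2.imwrite("pics/g1.png",cv2.resize(im[130:260,240:400],None,fx=4.25,fy=4.25,interpolation=cv2.INTER_CUBIC))
E
```

```text
t 2.3 tcp [0.4507 0.0182 0.2098] head -0.2045 tilt z [-0.001 -0.    -1.   ] F [ 0.79 -0.7   0.76] open 0.0856 grip 0.0
shift [0.0039 0.     0.0578] turn -0.0075
[6.35500557e-02 1.37583833e+02] [ 0.06394795 -0.0576516  -0.07215104  0.14885007 -0.08854926 -0.0030487
  0.00860258]
[0.62164676 0.21692391 0.18630017]
[ 0.61085756 -0.07596234  0.15039232]
yaw -0.03682086271463625
[(0.1914, np.float64(0.6207065264446733)), (0.1194, np.float64(0.6180542255789744)), (0.05, np.float64(0.6154977022445367))]
```

View pics/g1.png

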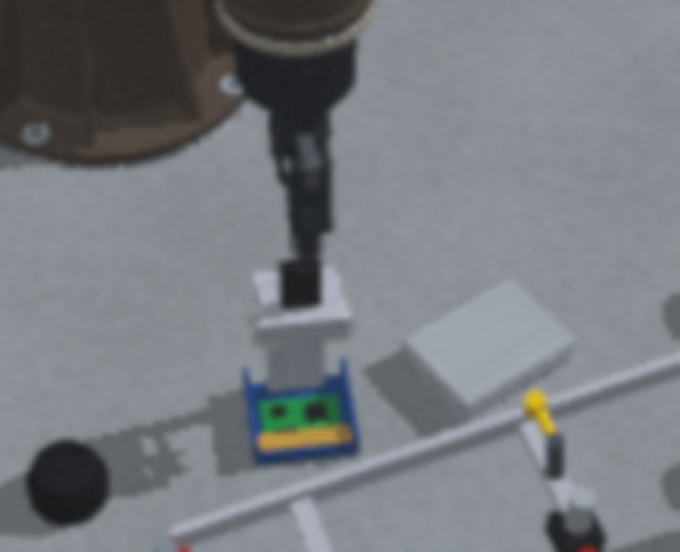

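The gripper stands above the black tab at crop (300,285), aligned with it. Now I'll descend and grip.

Request:
{"method": "servo_tool", "body": {"increments": [[0,0.004,0,0.02,-0.007],[0,0.004,0,0.04,-0.007],[0,0.004,0,0.056,-0.007],[0,0.004,0,0.057,-0.007],[0.5,0.004,0,0.057,-0.007],[0.8,0.004,0,0.057,-0.007],[1,0.004,0,0.057,-0.007],[1,0.004,0,0.057,-0.007],[1,0.004,0,0.057,-0.007],[1,0.004,0,0.057,-0.007],[1,0.004,0,0.057,-0.007],[1,0.004,0,0.057,-0.007]], "grip_force": 60}}

```text
time: 3.55
tcp_pos: [0.4519, 0.0223, 0.1531]
ee_rot: [0.773, 0.634, 0.0, 0.0]
contact_force: [-3.1, -1.3, 10.1]
opening: 0.0098
grip_force: 58.8
```

```bash
python3 -c "
from h import *
move([.55,.1914,.30],-.037)"
```

```text
t 3.55 tcp [0.4519 0.0223 0.1531] head -0.197 tilt z [ 0. -0. -1.] F [-3.06 -1.29 10.13] open 0.0098 grip 58.8
shift [ 0.185   0.0632 -0.1469] turn -0.16
```

Request:
{"method": "servo_tool", "body": {"increments": [[1,0,0,-0.012,0],[1,0,0,-0.035,0],[1,0,0,-0.06,0],[1,0.015,0.005,-0.08,-0.02],[1,0.04,0.014,-0.1,-0.04],[1,0.065,0.022,-0.122,-0.06],[1,0.095,0.032,-0.122,-0.08],[1,0.125,0.042,-0.122,-0.1],[1,0.15,0.052,-0.122,-0.13],[1,0.175,0.06,-0.122,-0.15],[1,0.185,0.063,-0.122,-0.16],[1,0.185,0.063,-0.122,-0.16],[1,0.185,0.063,-0.122,-0.16]]}}

```text
time: 4.85
tcp_pos: [0.5491, 0.1909, 0.2743]
ee_rot: [0.72, 0.694, -0.001, -0.0]
contact_force: [-0.9, 0.4, -3.0]
opening: 0.0095
grip_force: 59.5
```

```bash
python3 - <<'E'
from h import *
import cv2
move([.6207,.1914,.275],-.037)
im=ctrl.get_image("scene")
a=im[110:270,300:440]
t=ctrl.get_image("top")[90:210,235:395]
cv2.imwrite("pics/g2.png",np.hstack([cv2.resize(a,(420,480),interpolation=cv2.INTER_CUBIC),cv2.resize(t,(380,285),interpolation=cv2.INTER_CUBIC)[:,:] if 0 else cv2.copyMakeBorder(cv2.resize(t,(380,285),interpolation=cv2.INTER_CUBIC),0,195,0,0,0)]))
E
```

```text
t 4.85 tcp [0.5491 0.1909 0.2743] head -0.0371 tilt z [-0.001 -0.001 -1.   ] F [-0.9   0.43 -3.04] open 0.0095 grip 59.5
shift [ 0.0032  0.0716 -0.0008] turn -0.0001
```

View pics/g2.png

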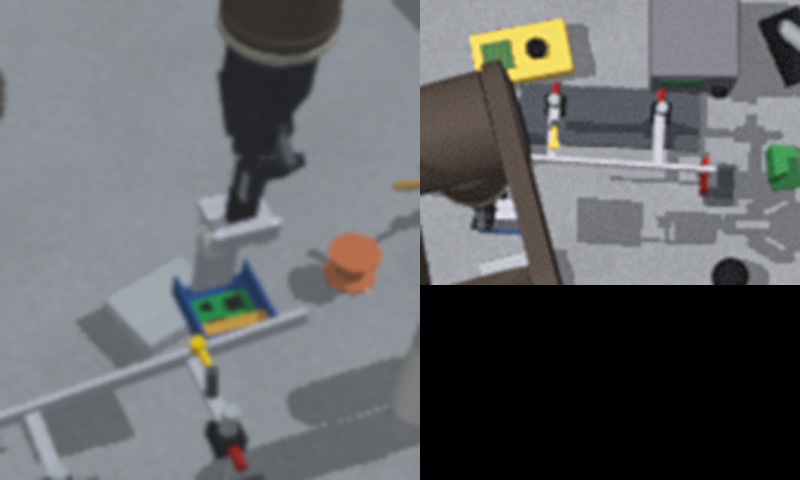

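The carrier hangs upright in the grip on the rail's robot side, clear of the rail. Next I'll move over the rail.

Request:
{"method": "servo_tool", "body": {"increments": [[1,0.003,0.015,0,0],[1,0.003,0.03,0,0],[1,0.003,0.045,0,0],[1,0.003,0.06,0,0],[1,0.003,0.0715,0,0],[1,0.003,0.0715,0,0],[1,0.003,0.0715,0,0]]}}

```text
time: 5.65
tcp_pos: [0.6208, 0.1914, 0.2744]
ee_rot: [0.72, 0.694, -0.0, -0.0]
contact_force: [0.2, 0.1, -3.1]
opening: 0.0098
grip_force: 59.5
```

```bash
python3 - <<'E'
from h import *
import cv2
move([.6207,.1914,.242],-.037)
im=ctrl.get_image("scene")
cv2.imwrite("pics/g3.png",cv2.resize(im[120:270,310:430],(600,600*150//120)[:2],interpolation=cv2.INTER_CUBIC)[100:700])
E
```

```text
t 5.65 tcp [0.6208 0.1914 0.2744] head -0.0376 tilt z [-0.001 -0.    -1.   ] F [ 0.19  0.07 -3.12] open 0.0098 grip 59.5
shift [-0.     -0.0001  0.0324] turn -0.0006
```

View pics/g3.png

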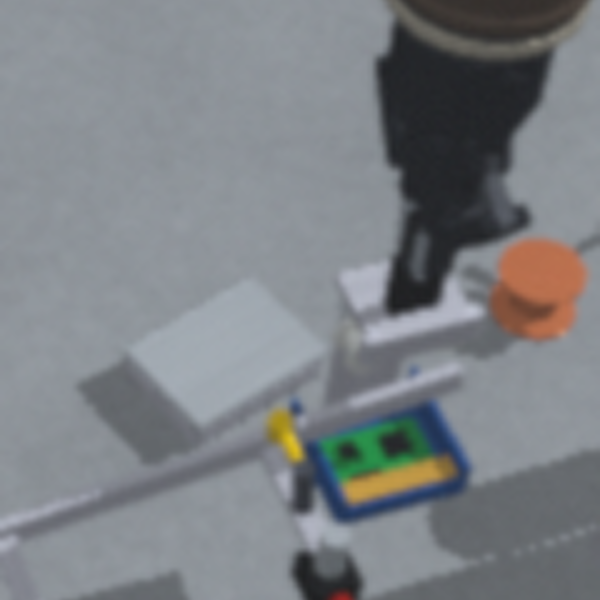

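The rail passes inside the C between head and tray. Now I'll lower carefully.

Request:
{"method": "servo_tool", "body": {"increments": [[1,0,0,0.005,0],[1,0,0,0.01,0],[1,0,0,0.015,0],[1,0,0,0.018,0],[1,0,0,0.02,0]]}}

```text
time: 6.2
tcp_pos: [0.6211, 0.1918, 0.2541]
ee_rot: [0.72, 0.694, -0.0, -0.0]
contact_force: [-0.2, -0.1, -2.5]
opening: 0.01
grip_force: 59.5
```

Request:
{"method": "servo_tool", "body": {"increments": [[1,0,0,0.001,0],[1,0,0,0.002,0],[1,0,0,0.003,0],[1,0,0,0.003,0]]}}

```text
time: 6.6
tcp_pos: [0.6213, 0.1918, 0.2516]
ee_rot: [0.72, 0.694, -0.0, -0.0]
contact_force: [0.1, 1.6, -3.6]
opening: 0.0096
grip_force: 59.5
```

Request:
{"method": "servo_tool", "body": {"increments": [[1,0,0,0.001,0],[1,0,0,0.002,0],[1,0,0,0.003,0],[1,0,0,0.003,0]]}}

```text
time: 7.0
tcp_pos: [0.6212, 0.1918, 0.2484]
ee_rot: [0.72, 0.694, -0.0, -0.0]
contact_force: [0.0, -0.6, -2.9]
opening: 0.0098
grip_force: 59.5
```

Request:
{"method": "servo_tool", "body": {"increments": [[1,0,0,0.001,0],[1,0,0,0.002,0],[1,0,0,0.003,0],[1,0,0,0.003,0]]}}

```text
time: 7.4
tcp_pos: [0.6212, 0.1918, 0.2454]
ee_rot: [0.72, 0.694, -0.0, -0.0]
contact_force: [-0.2, -0.2, -2.9]
opening: 0.0095
grip_force: 59.5
```

Request:
{"method": "servo_tool", "body": {"increments": [[1,0,0,0.001,0],[1,0,0,0.002,0],[1,0,0,0.0025,0],[1,0,0,0.0025,0]]}}

```text
time: 7.8
tcp_pos: [0.6213, 0.1918, 0.243]
ee_rot: [0.72, 0.694, -0.0, -0.0]
contact_force: [-0.3, -0.2, -3.3]
opening: 0.0095
grip_force: 59.5
```

Request:
{"method": "servo_tool", "body": {"increments": [[1,0,0,0.001,0],[1,0,0,0.002,0],[1,0,0,0.0025,0],[1,0,0,0.0025,0]]}}

```text
time: 8.2
tcp_pos: [0.6213, 0.1918, 0.2405]
ee_rot: [0.72, 0.694, -0.0, -0.0]
contact_force: [-0.0, 0.5, -4.0]
opening: 0.0098
grip_force: 59.5
```

Request:
{"method": "servo_tool", "body": {"increments": [[1,0,0,0.001,0],[1,0,0,0.002,0],[1,0,0,0.0025,0],[1,0,0,0.0025,0]]}}

```text
time: 8.6
tcp_pos: [0.6213, 0.1918, 0.238]
ee_rot: [0.72, 0.694, -0.0, -0.0]
contact_force: [0.9, -0.2, -3.4]
opening: 0.0099
grip_force: 59.5
```

Request:
{"method": "servo_tool", "body": {"increments": [[1,0,0,0.001,0],[1,0,0,0.002,0],[1,0,0,0.0025,0],[1,0,0,0.0025,0]]}}

```text
time: 9.0
tcp_pos: [0.6213, 0.1918, 0.2355]
ee_rot: [0.72, 0.694, -0.0, -0.0]
contact_force: [0.1, -0.5, -2.8]
opening: 0.0098
grip_force: 59.5
```

Request:
{"method": "servo_tool", "body": {"increments": [[1,0,0,0.001,0],[1,0,0,0.002,0],[1,0,0,0.002,0],[1,0,0,0.002,0]]}}

```text
time: 9.4
tcp_pos: [0.6215, 0.1918, 0.2338]
ee_rot: [0.72, 0.694, 0.0, 0.0]
contact_force: [0.0, -1.8, -0.1]
opening: 0.0097
grip_force: 59.8
```

Request:
{"method": "servo_tool", "body": {"increments": [[1,0,0,0.0005,0],[1,0,0.002,0.0005,0],[1,0,0.003,0.0005,0],[1,0,0.003,0.0005,0]]}}

```text
time: 9.8
tcp_pos: [0.6243, 0.1917, 0.2331]
ee_rot: [0.72, 0.694, -0.0, -0.0]
contact_force: [-2.9, -0.4, 2.0]
opening: 0.0097
grip_force: 60.1
```

Request:
{"method": "servo_tool", "body": {"increments": [[1,0,-0.002,0,0],[1,0,-0.004,0,0],[1,0,-0.006,0,0],[1,0,-0.006,0,0]]}}

```text
time: 10.2
tcp_pos: [0.6185, 0.192, 0.2333]
ee_rot: [0.72, 0.694, 0.0, 0.0]
contact_force: [2.5, -0.1, 1.3]
opening: 0.0097
grip_force: 60.0
```

Request:
{"method": "servo_tool", "body": {"increments": [[1,0,-0.001,0,0],[1,0,-0.002,0,0],[1,0,-0.002,0,0]]}}

```text
time: 10.5
tcp_pos: [0.6163, 0.192, 0.2332]
ee_rot: [0.72, 0.694, 0.0, 0.0]
contact_force: [3.2, -1.4, 0.9]
opening: 0.0096
grip_force: 60.0
```

Request:
{"method": "servo_tool", "body": {"increments": [[1,0,-0.001,0,0],[1,0,-0.002,0,0],[1,0,-0.002,0,0]]}}

```text
time: 10.8
tcp_pos: [0.6143, 0.1921, 0.2332]
ee_rot: [0.72, 0.694, 0.0, 0.0]
contact_force: [3.2, -0.3, 2.1]
opening: 0.0095
grip_force: 60.0
```

Request:
{"method": "servo_tool", "body": {"increments": [[1,0,0,-0.001,0],[1,0,0,-0.0025,0],[1,0,0,-0.0025,0],[1,0,0,-0.0025,0]]}}

```text
time: 11.2
tcp_pos: [0.6142, 0.1921, 0.2354]
ee_rot: [0.72, 0.694, -0.0, -0.0]
contact_force: [3.5, -1.0, -3.4]
opening: 0.0101
grip_force: 59.4
```

Request:
{"method": "servo_tool", "body": {"increments": [[1,0,0.002,0,0],[1,0,0.004,0,0],[1,0,0.005,0,0],[1,0,0.005,0,0]]}}

```text
time: 11.6
tcp_pos: [0.6192, 0.1919, 0.2354]
ee_rot: [0.72, 0.694, -0.0, -0.0]
contact_force: [-0.7, -0.2, -2.5]
opening: 0.0097
grip_force: 59.5
```

Request:
{"method": "servo_tool", "body": {"increments": [[1,0,0.001,0,0],[1,0,0.002,0,0],[1,0,0.002,0,0]]}}

```text
time: 11.9
tcp_pos: [0.6214, 0.1918, 0.2356]
ee_rot: [0.72, 0.694, 0.0, 0.0]
contact_force: [-0.6, -0.1, -2.9]
opening: 0.0093
grip_force: 59.5
```

Request:
{"method": "servo_tool", "body": {"increments": [[1,0,0.001,0,0],[1,0,0.002,0,0],[1,0,0.002,0,0]]}}

```text
time: 12.2
tcp_pos: [0.6235, 0.1917, 0.2356]
ee_rot: [0.72, 0.694, 0.0, 0.0]
contact_force: [0.6, 0.0, -2.9]
opening: 0.0099
grip_force: 59.5
```

Request:
{"method": "servo_tool", "body": {"increments": [[1,0,0.001,0,0],[1,0,0.002,0,0],[1,0,0.002,0,0]]}}

```text
time: 12.5
tcp_pos: [0.6251, 0.1917, 0.2354]
ee_rot: [0.72, 0.694, -0.0, -0.0]
contact_force: [-1.5, 0.4, -2.8]
opening: 0.0096
grip_force: 59.5
```

Request:
{"method": "servo_tool", "body": {"increments": [[1,0,-0.002,0,0],[1,0,-0.0045,0,0],[1,0,-0.0045,0,0],[1,0,-0.0045,0.001,0],[1,0,-0.0045,0.002,0],[1,0,-0.0045,0.002,0],[1,0,-0.0045,0.002,0]]}}

```text
time: 13.2
tcp_pos: [0.621, 0.1919, 0.2337]
ee_rot: [0.72, 0.694, 0.0, 0.0]
contact_force: [-0.1, -0.3, -1.0]
opening: 0.0098
grip_force: 59.8
```

```bash
python3 - <<'E'
from h import *
d=np.array([-np.sin(-.0368),np.cos(-.0368)])
move([.6207-d[0]*.146,.1918-d[1]*.146,ctrl.sense()["tcp_pos"][2]-.146*.1226],-.037)
E
```

```text
t 13.2 tcp [0.621  0.1919 0.2337] head -0.037 tilt z [ 0.  0. -1.] F [-0.07 -0.26 -1.03] open 0.0098 grip 59.8
shift [-0.1461 -0.0003  0.0179] turn -0.0
```

Hooked, with the rail carrying about 2 N. Now I'll ease it downhill.

Request:
{"method": "servo_tool", "body": {"increments": [[1,-0.003,0,0.0007,0],[1,-0.007,0,0.0013,0],[1,-0.011,0,0.0018,0],[1,-0.015,0,0.0023,0],[1,-0.018,0,0.0027,0],[1,-0.02,0,0.003,0]]}}

```text
time: 13.8
tcp_pos: [0.6201, 0.1715, 0.2306]
ee_rot: [0.72, 0.694, 0.0, 0.0]
contact_force: [0.1, -0.5, 1.2]
opening: 0.0096
grip_force: 60.0
```

Request:
{"method": "servo_tool", "body": {"increments": [[1,-0.004,0,0.0005,0],[1,-0.008,0,0.001,0],[1,-0.012,0,0.0015,0],[1,-0.016,0,0.002,0],[1,-0.02,0,0.0025,0]]}}

```text
time: 14.3
tcp_pos: [0.6194, 0.1517, 0.2281]
ee_rot: [0.72, 0.694, 0.0, -0.0]
contact_force: [-0.8, 1.6, 1.9]
opening: 0.0098
grip_force: 60.1
```

Request:
{"method": "servo_tool", "body": {"increments": [[1,-0.004,0,0.0005,0],[1,-0.008,0,0.001,0],[1,-0.012,0,0.0015,0],[1,-0.016,0,0.002,0],[1,-0.02,0,0.0025,0]]}}

```text
time: 14.8
tcp_pos: [0.6185, 0.1316, 0.2256]
ee_rot: [0.72, 0.694, -0.0, -0.0]
contact_force: [-0.7, 1.2, 1.7]
opening: 0.0096
grip_force: 60.1
```

Request:
{"method": "servo_tool", "body": {"increments": [[1,-0.004,0,0.0005,0],[1,-0.008,0,0.001,0],[1,-0.012,0,0.0015,0],[1,-0.016,0,0.002,0],[1,-0.02,0,0.0025,0]]}}

```text
time: 15.3
tcp_pos: [0.6178, 0.1115, 0.223]
ee_rot: [0.72, 0.694, -0.0, -0.0]
contact_force: [-1.9, -0.5, 2.7]
opening: 0.0098
grip_force: 60.1
```

Request:
{"method": "servo_tool", "body": {"increments": [[1,-0.004,0,0.0005,0],[1,-0.008,0,0.001,0],[1,-0.012,0,0.0013,0],[1,-0.016,0,0.0018,0],[1,-0.02,0,0.0022,0]]}}

```text
time: 15.8
tcp_pos: [0.6171, 0.0916, 0.2208]
ee_rot: [0.72, 0.694, -0.0, -0.0]
contact_force: [-2.6, 0.7, 1.4]
opening: 0.0098
grip_force: 60.0
```

Request:
{"method": "servo_tool", "body": {"increments": [[1,-0.004,0,0.0005,0],[1,-0.008,0,0.001,0],[1,-0.012,0,0.0015,0],[1,-0.016,0,0.002,0],[1,-0.02,0,0.0024,0]]}}

```text
time: 16.3
tcp_pos: [0.6163, 0.0716, 0.2184]
ee_rot: [0.72, 0.694, -0.0, -0.0]
contact_force: [-2.2, -0.6, 1.3]
opening: 0.0096
grip_force: 60.0
```

Request:
{"method": "servo_tool", "body": {"increments": [[1,-0.004,0,0.0005,0],[1,-0.008,0,0.001,0],[1,-0.012,0,0.0015,0],[1,-0.016,0,0.002,0],[1,-0.02,0,0.0025,0],[1,-0.024,0,0.003,0],[1,-0.028,0,0.0034,0],[1,-0.029,0,0.0035,0],[1,-0.029,0,0.0035,0]]}}

```text
time: 17.2
tcp_pos: [0.6153, 0.0427, 0.215]
ee_rot: [0.72, 0.694, -0.0, 0.0]
contact_force: [-1.8, -0.9, 1.3]
opening: 0.0098
grip_force: 60.0
```

```bash
python3 - <<'E'
from h import *
import cv2
move([.6207,.1914,.242],-.037)
im=ctrl.get_image("scene")
cv2.imwrite("pics/g4.png",cv2.resize(im[140:290,265:415],(600,600),interpolation=cv2.INTER_CUBIC))
E
```

```text
t 17.2 tcp [0.6153 0.0427 0.215 ] head -0.0373 tilt z [-0. -0. -1.] F [-1.83 -0.91  1.33] open 0.0098 grip 60.0
shift [ 0.1488 -0.0002 -0.027 ] turn -0.0003
```

View pics/g4.png

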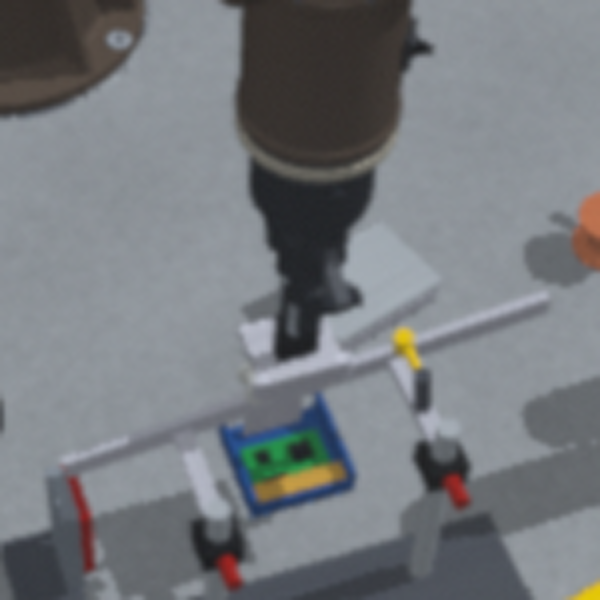

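The gate (404,345) is shut again, with the carrier past it on the rail. I'll relax the side load, ease the grip and let go.

Request:
{"method": "servo_tool", "body": {"increments": [[1,0,-0.001,-0.0005,0],[1,0,-0.0015,-0.0005,0],[1,0,-0.0015,-0.0005,0]], "grip_force": 25}}

```text
time: 17.55
tcp_pos: [0.614, 0.0432, 0.2156]
ee_rot: [0.72, 0.694, 0.0, 0.0]
contact_force: [0.4, -0.2, 0.1]
opening: 0.0097
grip_force: 59.8
```

Request:
{"method": "servo_tool", "body": {"increments": [[0.9,0,0,0,0],[0.7,0,0,0,0],[0.4,0,0,0,0],[0,0,0,0,0],[0,0,0,0,0],[0,0,0,0,0],[0,0,0,0,0]]}}

```text
time: 18.25
tcp_pos: [0.6138, 0.043, 0.2155]
ee_rot: [0.72, 0.694, 0.0, -0.0]
contact_force: [-0.5, 0.0, 0.3]
opening: 0.0854
grip_force: 0.0
```

Request:
{"method": "servo_tool", "body": {"increments": [[0,0,0,-0.01,0],[0,0,0,-0.03,0],[0,0,0,-0.06,0],[0,0,0,-0.09,0],[0,0,0,-0.12,0],[0,0,0,-0.12,0]]}}

```text
time: 18.85
tcp_pos: [0.6157, 0.0431, 0.3407]
ee_rot: [0.72, 0.694, 0.003, 0.002]
contact_force: [-0.2, 0.4, 0.3]
opening: 0.0853
grip_force: 0.0
```

Request:
{"method": "servo_tool", "body": {"increments": [[0,0.02,-0.03,0,0],[0,0.04,-0.06,0,0],[0,0.06,-0.09,0,0],[0,0.08,-0.12,0,0],[0,0.08,-0.12,0,0],[0,0.08,-0.12,0,0],[0,0.08,-0.12,0,0],[0,0.08,-0.12,0,0],[0,0.08,-0.12,0,0],[0,0.08,-0.12,0,0],[0,0.08,-0.12,0,0],[0,0.08,-0.12,0,0]]}}

```text
time: 20.05
tcp_pos: [0.497, 0.1273, 0.3354]
ee_rot: [0.72, 0.694, -0.0, -0.0]
contact_force: [0.2, -0.1, 0.2]
opening: 0.0854
grip_force: 0.0
```

```bash
python3 - <<'E'
from h import *
import cv2
im=ctrl.get_image("scene");t=ctrl.get_image("top")
np.save("a.npy",im)
a=cv2.resize(im[190:310,265:385],(480,480),interpolation=cv2.INTER_CUBIC)
b=cv2.resize(t[120:200,290:370],(320,320),interpolation=cv2.INTER_CUBIC)
cv2.imwrite("pics/g5.png",np.hstack([a,cv2.copyMakeBorder(b,0,160,0,0,0)]))
E
```

View pics/g5.png

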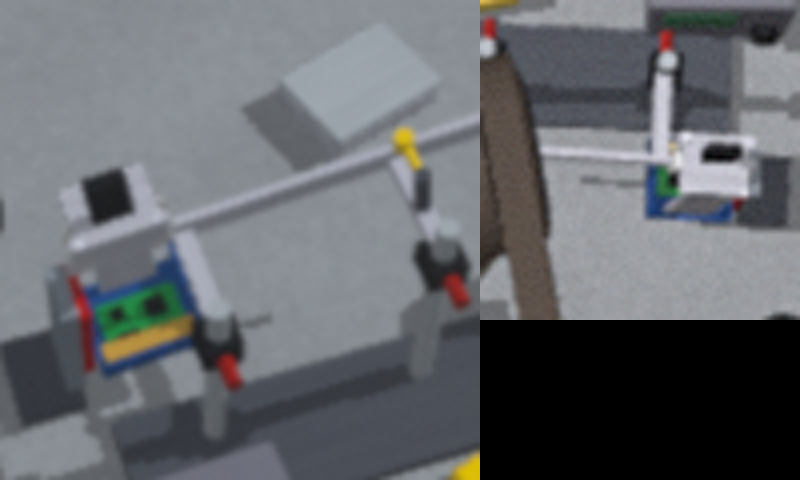

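The carrier has reached the red stop, with its tray wall against the pad at about (85,320). I'll let it settle and check that it is still before handing in.

Request:
{"method": "servo_tool", "body": {"increments": [[0,0,0,0,0],[0,0,0,0,0],[0,0,0,0,0],[0,0,0,0,0],[0,0,0,0,0],[0,0,0,0,0],[0,0,0,0,0],[0,0,0,0,0],[0,0,0,0,0],[0,0,0,0,0],[0,0,0,0,0],[0,0,0,0,0],[0,0,0,0,0],[0,0,0,0,0],[0,0,0,0,0],[0,0,0,0,0],[0,0,0,0,0],[0,0,0,0,0],[0,0,0,0,0],[0,0,0,0,0]]}}

```text
time: 22.15
tcp_pos: [0.4969, 0.1274, 0.3355]
ee_rot: [0.72, 0.694, -0.0, -0.0]
contact_force: [0.0, 0.1, -0.4]
opening: 0.0853
grip_force: 0.0
```

```bash
python3 - <<'E'
from h import *
import cv2
g=lambda im:im[220:290,275:330].astype(float).mean(2).astype(np.float32)
a=np.load("a.npy"); b=ctrl.get_image("scene"); fr=[a,b]
for _ in range(5): fr.append(ctrl.get_image("scene"))
for f in fr[1:]: print(abs(g(f)-g(a)).mean(), abs(g(f)-g(b)).mean(), cv2.phaseCorrelate(g(a),g(f))[0], cv2.phaseCorrelate(g(b),g(f))[0])
cv2.imwrite("pics/g6.png",cv2.resize(b[190:310,265:385],(480,480),interpolation=cv2.INTER_CUBIC))
E
```

```text
0.56320363 0.0 (0.006042818957041618, -0.0023641951099691028) (0.0, 0.0)
0.56363636 0.5516016 (-0.0032920862844321164, -0.01514869343196068) (-0.023331603285857483, -0.008595977030196877)
0.5730736 0.54943734 (0.014555009487153825, 0.0025660825260303) (0.005498495992735997, 0.006845012393654315)
0.5616451 0.55982673 (0.0046181104426956665, -0.006107343832134404) (-0.007809690324357632, -0.0011264607366143764)
0.574026 0.5689177 (-0.005216686368388679, -0.004932831968233131) (-0.0014000509359632929, -0.01009721939686159)
0.5845023 0.5764503 (-0.011073887766244184, 0.00697400147050331) (-0.03397365255593954, 0.011454341445542582)
```

View pics/g6.png

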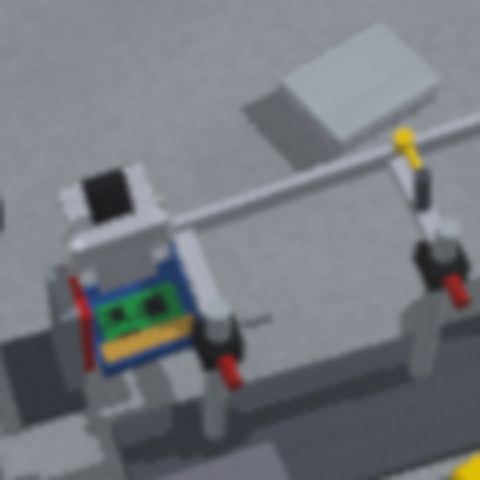

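The carrier is motionless against the red pad (85,325), hanging on the rail, with the gate shut.

```bash
python3 -c "
from rig import ctrl
print(ctrl.hand_in())"
```

```text
the job is handed in; nothing more can be done
None
```

The carrier was hooked on the rail, eased through the gate and let go; it rolled down and came to rest against the red stop, and the job was handed in at about 22 s with no verdict returned; the readings I took put the load on the rail at about 6 N at most.

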